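# Strip the clamp dogs from a playfield fixture rail

### The arm

A 6-joint arm with a two-finger parallel gripper is mounted at the origin on the work surface. World frame = base frame: x ahead of the robot, y to its left, z up, the work surface at z = 0. Lengths are in m, angles in degrees, forces in N, time in s.
With the tool pointing down it reaches from about 0.375 to 0.9 m from the base axis. Payload 3.1 kg.
Tool frame: the origin (TCP) lies on the centre line of the jaws, within the pads' length; the fingertips stand 22 mm ahead of it and the grasp point (between the pads) lies 3 mm ahead of it; y points along the fingers, z is the direction in which the jaws open and shut, and the axes are right-handed (so a half turn about y gives the same grasp; the last joint's range is limited). The gripper opens to 87 mm and grips with 3 to 60 N. Pads are 19 mm wide; open, the fingers measure 117 mm over their backs; the gripper's body (75 mm by 190 mm) begins 51 mm behind the grasp point.
Start: joints at [52.913, 30.224, 82.088, -0, 67.689, -10.227], TCP at [0.282, 0.558, 0.245] pointing down, gripper open.
Joint ranges: [-176.69, 176.69], [-43.24, 126.21], [12.49, 139.97], [-82, 262], [0, 151.66], [-163.58, 163.58]. Speed limits (degrees/s): [159.86, 159.86, 180, 180, 180, 180].

### API

Orientations are given as a 3x3 rotation matrix whose columns are the frame's x, y, z axes.
In Python, from rig import bot gives the robot as it stands.
- The arm moves only by the tool jog_arm, never from a script. Its argument "motion" is one flat list of numbers, 6 for each row, row after row: the shift along the tool's x, y, z in mm, then the turn, a rotation vector about the tool's x, y, z in degrees. A call has 1 to 20 rows; each row is the pose to reach, as a shift and turn from the pose commanded when the call began, along the tool's axes at that moment; what a row does not reach only later rows make up. A row lasts 1/8 s, in which the tool goes at most 62.5 mm and 10.7 degrees, less where a joint would pass 70% of its speed; a pose out of reach is approached as far as the arm can. A call with a gripper value outside its range is refused whole. "gripper" is the opening, from 0 (shut) to 1 (fully open), set as the call begins (left out, the last holds). The fingers move at their own pace and stop on an object; the grip force is fixed at half the most. Time passes only in rows, so rows that repeat a pose let the fingers close. It gives the time, the measured TCP pose, the force and the opening at its end, in the units of the state.
- bot.read_state(): the state, without advancing time (a new reading comes with each control period).
- bot.capture(name): name is "scene" or "top"; returns (picture, depth): 400x640x3 uint8, red, green, blue; 400x640 float32, m along the optical axis (not along the pixel's ray), 0 where there is no reading.
- bot.get_calibration(name): a dict with "mtx" (3x3 intrinsics, pixels), "pose" (4x4, takes a point from camera to world coordinates). Camera axes: x right, y up, looking along -z (the intrinsics and any distortion apply to the point x, -y, -z); pixel columns grow to the right and rows downward; lengths in m; the calibration is good to about 2 mm. A picture is of the moment at which its call begins. get_calibration takes no time and is no camera call.
- bot.hand_in(): hands the job in, once; it reports no verdict.
The state is a dict: "time_s": time; "joint_positions": joint angles; "qvel": joint speeds; "tau": joint torques, N m; "position": TCP position; "tcp_rot": TCP orientation; "force": force on the tool from outside, world axes, zero at the start; "moment": the same for the moment, N m; "opening": opening from 0.0 (shut) to 1.0 (fully open).
Only numpy, scipy, OpenCV 4.12 (cv2) and the standard library are available. Lean on these libraries where they do the work, as an engineer would, in place of code of your own. Each camera call takes 0.05 s, during which the arm holds its last target.

### The job

Strip the T-slot rail in front of the mini-playfield. First take the red protective cap off every clamp dog that wears one and put each cap down into a cell of its own in the black four-cell tray; then draw the stop bolt fully back, slide each dog along the slot to the open end, lift it out there and put it in the red bin, and when the rail is empty push the stop bolt fully home again. Leave everything else on the bench where it is.

Things in the scene. Friction and masses are not known exactly. Their poses are not given: they have to be found in the camera images.
- rail: Fixed fixture: aluminium T-slot rail 72 wide (x), 480 long (y), 33 high; flush behind it (x +36 to +311) a plywood mini-playfield with pop bumpers and posts up to 45 above the board. Origin: centre of the rail's underside, on the bench. x points away from the robot, y along the slot, z up. Slot floor z 12; chamber 46 wide, z 12 to 25; lips z 25 to 33 leave a 22 wide gap. The +y end is closed.
- slot_end (a point): Point on the slot floor in the open end (rail frame 0, -198, 12). The lips end at rail y -144; from there to the black end plate (inner face y -234, top z 34) the slot is open above, 46 wide. A dog can be lifted straight up when its origin lies at rail y -176 to -202; at -202 it touches the end plate.
- stop_bolt (a joint): Stop bolt: 14 mm round bar across the near half of the slot at rail y -128, z 35 to 49. Slides along rail x. 0 = home (blocks the dogs), grows as it is drawn towards the robot (rail -x), 0.035 m = fully back. Friction about 2 N, stays where left. Guide block on the near wall: rail x -44 to -26, y -145 to -111, top z 58.
- bolt_knob (a point): Middle of the bolt's black upright knob, a cylinder 22 across, 29 high (z 52 to 81 above the bench), 59 mm on the robot's side of the rail's centre line when home, 94 when back.
- dog1: Clamp dog, dark, 350 g, always there. Slides freely in the waxed slot (friction 0.2). Origin: centre of the foot's underside; z up, axes as the rail's while in it. Foot 40 (x) x 60 (y), z 0 to 10; neck 16 wide to z 22; body 40 x 64 to z 38; nose 32 wide to x +49 over the board, z 25 to 38; bright grip post 22 (x) x 26 (y), z 38 to 84. Must rise 21 mm to leave the slot.
- dog1_post (a point): Centre of dog 1's grip post (dog frame 0, 0, 61).
- cap1: Red plastic cap, 40 g, sitting loosely on dog 1's post (one of the two caps may be absent). Outside 34 (x) x 38 (y) x 46 high, open below, walls 4, top 6, 2 mm play each side of the post. Origin: centre of its open underside, at z 44 of the dog when on; z towards its closed top. It must rise 41 mm to come off.
- cap1_mid (a point): Centre of cap 1 (cap frame 0, 0, 23).
- dog2: Clamp dog, dark, 350 g, always there. Slides freely in the waxed slot (friction 0.2). Origin: centre of the foot's underside; z up, axes as the rail's while in it. Foot 40 (x) x 60 (y), z 0 to 10; neck 16 wide to z 22; body 40 x 64 to z 38; nose 32 wide to x +49 over the board, z 25 to 38; bright grip post 22 (x) x 26 (y), z 38 to 84. Must rise 21 mm to leave the slot.
- dog2_post (a point): Centre of dog 2's grip post (dog frame 0, 0, 61).
- cap2: Red plastic cap, 40 g, sitting loosely on dog 2's post (one of the two caps may be absent). Outside 34 (x) x 38 (y) x 46 high, open below, walls 4, top 6, 2 mm play each side of the post. Origin: centre of its open underside, at z 44 of the dog when on; z towards its closed top. It must rise 41 mm to come off.
- cap2_mid (a point): Centre of cap 2 (cap frame 0, 0, 23).
- dog3: Clamp dog, dark, 350 g, never capped, may be absent. Slides freely in the waxed slot (friction 0.2). Origin: centre of the foot's underside; z up, axes as the rail's while in it. Foot 40 (x) x 60 (y), z 0 to 10; neck 16 wide to z 22; body 40 x 64 to z 38; nose 32 wide to x +49 over the board, z 25 to 38; bright grip post 22 (x) x 26 (y), z 38 to 84. Must rise 21 mm to leave the slot.
- dog3_post (a point): Centre of dog 3's grip post (dog frame 0, 0, 61).
- dog4: Clamp dog, dark, 350 g, never capped, may be absent. Slides freely in the waxed slot (friction 0.2). Origin: centre of the foot's underside; z up, axes as the rail's while in it. Foot 40 (x) x 60 (y), z 0 to 10; neck 16 wide to z 22; body 40 x 64 to z 38; nose 32 wide to x +49 over the board, z 25 to 38; bright grip post 22 (x) x 26 (y), z 38 to 84. Must rise 21 mm to leave the slot.
- dog4_post (a point): Centre of dog 4's grip post (dog frame 0, 0, 61).
- bin: Red open bin, loose, 600 g, 200 (x) x 190 (y) outside at the walls, 55 high, walls and floor 4, flange 6 wide around the rim. Origin: centre of its underside. Holds four dogs in a 2 x 2 pattern.
- cap_tray: Black shallow tray, loose, 500 g, 148 x 148, 20 high, walls and floor 4, one divider each way: four square cells of 68 centred at x, y = +-36 mm. Origin: centre of its underside.
- coil_a: Bystander: yellow coil with white flanges, 38 across, 60 high, standing between bin and tray. Origin: underside centre or middle. Leave it.
- coil_b: Bystander: yellow coil, 38 across, 60 high, beside the left end of the fixture. Origin: underside centre or middle. Leave it.
- cleaner: Bystander: white bottle, 60 across, 170 high, at the right. Origin: underside centre or middle. Leave it.
- jar: Bystander: glass jar with black lid, 70 across, 80 high, at the left. Origin: underside centre or middle. Leave it.
- driver: Bystander: red-handled screwdriver lying between bin and tray. Origin: underside centre or middle. Leave it.

How it is judged (in metres and radians):
On the way, in this order (a step that is already met when the one before it is completed fails the run):
1. every red cap there is lies down in a cell of the black tray (x of cap1_mid in the frame of cap_tray between -0.07 and 0.07 m and y of cap1_mid in the frame of cap_tray between -0.07 and 0.07 m and z of cap1_mid in the frame of cap_tray between 0.01 and 0.034 m and x of cap2_mid in the frame of cap_tray between -0.07 and 0.07 m and y of cap2_mid in the frame of cap_tray between -0.07 and 0.07 m and z of cap2_mid in the frame of cap_tray between 0.01 and 0.034 m), for 0.2 s.
2. the stop bolt is drawn back (value of joint stop_bolt above 0.028 m), for 0.2 s.
3. every clamp dog is out of the rail and in the red bin (x of dog1 in the frame of bin between -0.098 and 0.098 m and y of dog1 in the frame of bin between -0.093 and 0.093 m and z of dog1 in the frame of bin between 0 and 0.085 m and x of dog1_post in the frame of bin between -0.098 and 0.098 m and y of dog1_post in the frame of bin between -0.093 and 0.093 m and z of dog1_post in the frame of bin between 0 and 0.085 m and x of dog2 in the frame of bin between -0.098 and 0.098 m and y of dog2 in the frame of bin between -0.093 and 0.093 m and z of dog2 in the frame of bin between 0 and 0.085 m and x of dog2_post in the frame of bin between -0.098 and 0.098 m and y of dog2_post in the frame of bin between -0.093 and 0.093 m and z of dog2_post in the frame of bin between 0 and 0.085 m and x of dog3 in the frame of bin between -0.098 and 0.098 m and y of dog3 in the frame of bin between -0.093 and 0.093 m and z of dog3 in the frame of bin between 0 and 0.085 m and x of dog3_post in the frame of bin between -0.098 and 0.098 m and y of dog3_post in the frame of bin between -0.093 and 0.093 m and z of dog3_post in the frame of bin between 0 and 0.085 m and x of dog4 in the frame of bin between -0.098 and 0.098 m and y of dog4 in the frame of bin between -0.093 and 0.093 m and z of dog4 in the frame of bin between 0 and 0.085 m and x of dog4_post in the frame of bin between -0.098 and 0.098 m and y of dog4_post in the frame of bin between -0.093 and 0.093 m and z of dog4_post in the frame of bin between 0 and 0.085 m), for 0.2 s.
At the end, for the whole second after the job is handed in: Every cap down in a cell of the black tray (centre within the tray, under 34 mm above its underside), every dog in the red bin (foot and post centres within its outline, under 85 mm above its underside; upright or lying), the stop bolt home within 5 mm (all of step 1 and all of step 3 and value of joint stop_bolt below 0.005 m); the robot touches nothing.
It fails at once if a bystander (coils, bottle, jar, screwdriver) is shifted more than 40 mm (distance of any of coil_a, coil_b, cleaner, jar, driver from where it was at the start of the episode above 0.04 m).
Of dog3, dog4 only 1 to 2 are there at a start; the rules pass over those that are not, and their reading is None.
Of cap1, cap2 only 1 to 2 are there at a start; the rules pass over those that are not, and their reading is None.
At some moment in a run one of bin, cap_tray may be knocked a few centimetres aside while the robot is not near it.
Once in a run the grip may slacken for a moment while it holds something.
It also fails if it takes over 210 s, if anything falls off the work surface, if the arm or the gripper's body presses on something with over 40 N, if the wrist force passes 120 N, or if a joint passes its speed limit or range.

## Working session

There is one attempt and no reset: what is moved stays moved. The work goes in short steps, Python scripts to look and compute and a tool call to move; the robot and the scene stay as the last step left them, time stands still between calls to the robot, and variables do not carry over. Pictures are saved under pics/ and viewed, and the job is handed in when it is done.

Besides the shell and the picture viewer there is one more tool, called after "Emit:" as a command line: name --argument value ..., lists and objects as JSON in quotes. jog_arm: Moves the arm, as the interface text tells. Its arguments: {"type":"object","properties":{"motion":{"type":"array","items":{"type":"number"}},"gripper":{"type":"number"}},"required":["motion"]}

```bash
mkdir -p pics; ls; python3 - <<'E'
from rig import bot
import cv2,numpy as np
s=bot.read_state();print(s)
for n in("scene","top"):
    p,d=bot.capture(n);c=bot.get_calibration(n);print(n,c)
    cv2.imwrite(f"pics/{n}0.png",p[:,:,::-1]);np.save(f"pics/{n}0d.npy",d)
E
```

```text
pics
{'time_s': 0.0, 'joint_positions': array([ 5.29119638e+01,  3.02781971e+01,  8.21549468e+01,  2.18077444e-04,
        6.76897019e+01, -1.02281539e+01]), 'qvel': array([ 0.03061438, -0.02352452, -0.01032899,  0.04721908, -0.02822693,
       -0.05265481]), 'tau': array([-1.16114581e-03, -4.40035701e+01, -1.76591563e+01,  6.32981001e-02,
        5.83071692e-02, -1.47507076e-04]), 'position': array([0.28194904, 0.55703391, 0.24358782]), 'tcp_rot': array([[ 8.92113195e-01, -1.29576830e-03,  4.51810101e-01],
       [-4.51811796e-01, -1.70821747e-03,  8.92111643e-01],
       [-3.84180078e-04, -9.99997701e-01, -2.10936674e-03]]), 'force': array([ 0.38614029,  0.27023993, -0.82226856]), 'moment': array([-0.01032825,  0.03980607, -0.04474776]), 'opening': 1.0002893958140313}
scene {'mtx': array([[513.43966057,   0.        , 312.28239176],
       [  0.        , 513.43966057, 199.41766905],
       [  0.        ,   0.        ,   1.        ]]), 'pose': array([[ 0.86356284, -0.27376492,  0.42345246,  1.22192536],
       [ 0.50419076,  0.48068284, -0.71745082, -1.13909637],
       [-0.00713346,  0.83306469,  0.55312958,  0.9562191 ],
       [ 0.        ,  0.        ,  0.        ,  1.        ]])}
top {'mtx': array([[405.19570355,   0.        , 322.15332593],
       [  0.        , 405.19570355, 202.03036649],
       [  0.        ,   0.        ,   1.        ]]), 'pose': array([[ 0.01767389,  0.99777557, -0.06427706,  0.47477087],
       [-0.99975319,  0.01677024, -0.01457129, -0.0094452 ],
       [-0.01346094,  0.06451872,  0.9978257 ,  1.17704387],
       [ 0.        ,  0.        ,  0.        ,  1.        ]])}
```

View pics/scene0.png

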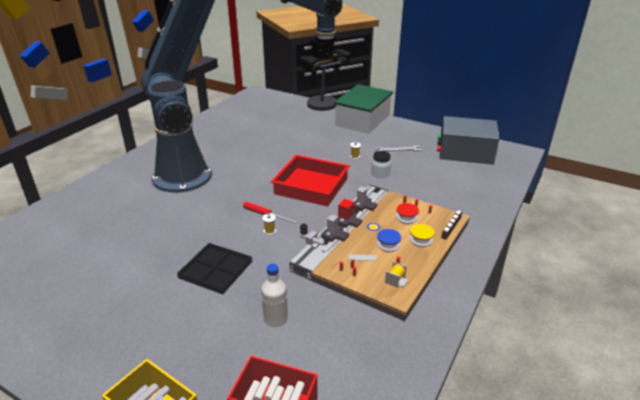

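View pics/top0.png

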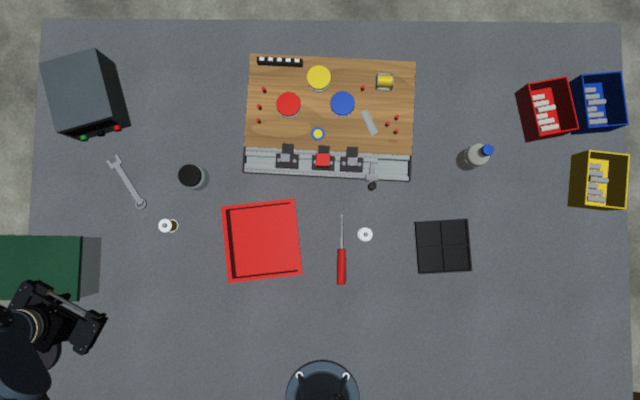

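The scene view shows the rail, bin (310,178), tray (215,267) and caps. The top view shows posts near (288,152), (323,157) and (351,157), the knob at (372,186), bin (262,240) and tray (443,246). I'll zoom in next.

```bash
python3 - <<'E'
import cv2
a=cv2.imread("pics/top0.png")[130:200,235:425];cv2.imwrite("pics/t0z.png",cv2.resize(a,None,fx=4.2,fy=4.2,interpolation=cv2.INTER_CUBIC))
a=cv2.imread("pics/scene0.png")[175:285,280:420];cv2.imwrite("pics/s0z.png",cv2.resize(a,None,fx=5,fy=5,interpolation=cv2.INTER_CUBIC))
E
```

```text
(no output)
```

View pics/t0z.png

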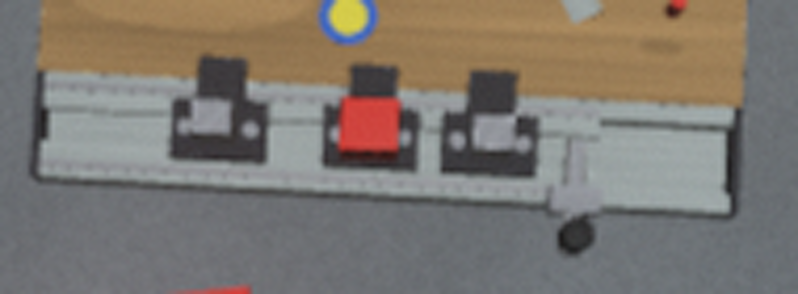

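View pics/s0z.png

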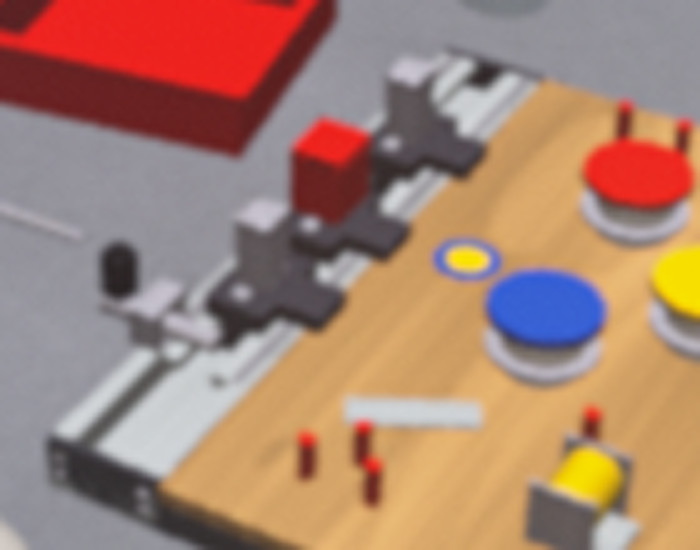

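The rail carries three dogs; only the middle one has a red cap. I'll measure positions from masks and heights.

```bash
cat > h.py <<'E'
from rig import bot
import cv2,numpy as np
def cloud(n,d):
    c=bot.get_calibration(n);K=c['mtx'];T=c['pose']
    v,u=np.mgrid[0:400,0:640]
    P=np.stack([(u-K[0,2])/K[0,0]*d,-(v-K[1,2])/K[1,1]*d,-d],-1)
    W=P@T[:3,:3].T+T[:3,3]; W[d==0]=np.nan
    return W
def ray(n,uv,z):
    c=bot.get_calibration(n);K=c['mtx'];T=c['pose']
    uv=np.atleast_2d(uv).astype(float)
    D=np.stack([(uv[:,0]-K[0,2])/K[0,0],-(uv[:,1]-K[1,2])/K[1,1],-np.ones(len(uv))],-1)@T[:3,:3].T
    o=T[:3,3]
    return o+D*((z-o[2])/D[:,2])[:,None]
def blobs(m,amin=8):
    n,l,s,c=cv2.connectedComponentsWithStats(m.astype(np.uint8))
    return [(s[i,4],c[i],s[i,:4],l==i) for i in range(1,n) if s[i,4]>=amin]
E
python3 - <<'E'
from h import *
p=cv2.imread("pics/top0.png")[:,:,::-1];d=np.load("pics/top0d.npy")
W=cloud("top",d)
print("bench z",np.nanmedian(W[280:340,350:600,2]),np.nanstd(W[280:340,350:600,2]))
print("rail z",np.nanmedian(W[175:177,300:330,2]))
hsv=cv2.cvtColor(p,cv2.COLOR_RGB2HSV)
roi=np.zeros((400,640),bool);roi[135:200,240:415]=1
for a,c,b,m in blobs(roi&(W[...,2]>.08)&(W[...,1]<.25)): print("high",a,c,b,np.nanmedian(W[m],0))
red=((hsv[...,0]<8)|(hsv[...,0]>172))&(hsv[...,1]>150)&(hsv[...,2]>70)
for a,c,b,m in blobs(red,15): 
    r=cv2.minAreaRect(np.argwhere(m)[:,::-1].astype(np.float32)); print("red",a,c.round(1),b,np.nanmedian(W[m],0).round(3),r)
dark=(hsv[...,2]<50)
for a,c,b,m in blobs(dark,15): print("dark",a,c.round(1),b,np.nanmedian(W[m],0).round(3), cv2.minAreaRect(np.argwhere(m)[:,::-1].astype(np.float32)))
E
```

```text
bench z 0.00034130453664316107 0.0022432394655584123
rail z 0.03165068292837425
high 191 [322.80628272 160.04712042] [316 153  15  15] [0.65670784 0.00607256 0.10187944]
high 89 [285.43820225 158.1011236 ] [281 154  10  10] [0.66132475 0.10824722 0.09534806]
high 89 [352.4494382  161.95505618] [348 158  10   9] [ 0.65369541 -0.07279087  0.09579807]
high 32 [372.625   185.78125] [369 182   8   8] [ 0.59113312 -0.12797945  0.08174886]
red 792 [551.5 106.4] [527  76  53  61] [ 0.831 -0.649  0.043] ((553.07177734375, 106.09637451171875), (55.82926559448242, 41.658531188964844), 77.31961822509766)
red 453 [287.9 103.4] [276  92  25  24] [0.819 0.106 0.075] ((287.800048828125, 103.40000915527344), (23.25510597229004, 23.255107879638672), 26.56505012512207)
red 39 [116.5 127.3] [113 125   8   6] [0.752 0.598 0.044] ((116.5, 127.5), (5.0, 7.0), 90.0)
red 177 [322.4 159.2] [316 153  14  14] [0.659 0.008 0.102] ((322.5, 159.5), (13.0, 13.0), 90.0)
red 5462 [262.  240.1] [221 199  81  84] [0.437 0.178 0.005] ((260.8414611816406, 240.07318115234375), (76.30818176269531, 74.32041931152344), 83.65
[... 1444 characters left out ...]
36810302734)
dark 153 [ 79.6 267.8] [ 77 237   6  64] [0.359 0.643 0.108] ((79.56344604492188, 268.5034484863281), (2.4509024620056152, 63.17881774902344), 3.1221303939819336)
dark 6823 [ 39.8 336.9] [  0 280 108 120] [0.275 0.498 0.402] ((38.21844482421875, 340.89117431640625), (101.00155639648438, 109.56263732910156), 27.613027572631836)
dark 62 [ 65. 296.] [ 56 293  15   8] [0.309 0.593 0.236] ((63.300010681152344, 294.3999938964844), (13.416406631469727, 6.708203315734863), 26.56505012512207)
dark 1162 [321.6 387.7] [296 373  53  27] [ 0.06  -0.001  0.081] ((322.0, 386.0), (52.0, 26.0), 0.0)
dark 42 [636.5 396. ] [634 393   6   7] [-0.245 -1.395 -0.693] ((636.5, 396.0), (6.0, 5.0), 90.0)
```

Depth agrees with the known sizes: posts at 95–96 mm, cap at 102, knob at 81 and bench at 0. Next come the frames of the rail, bin and tray, plus a cross-check of the cap in the scene view.

```bash
cat >> h.py <<'E'
def rect(W,zlo,zhi,x0,x1,y0,y1):
    m=(W[...,2]>zlo)&(W[...,2]<zhi)&(W[...,0]>x0)&(W[...,0]<x1)&(W[...,1]>y0)&(W[...,1]<y1)
    b=max(blobs(m),key=lambda t:t[0])
    P=W[b[3]][:,:2].astype(np.float32)
    (c,s,a)=cv2.minAreaRect(P*1000); a=(a+45)%90-45
    return np.round(c,1),np.round(s,1),round(a,2),len(P)
def look(tag):
    p,d=bot.capture("top");cv2.imwrite(f"pics/{tag}.png",p[:,:,::-1]);np.save(f"pics/{tag}d.npy",d)
    W=cloud("top",d);return p,W
def bt(W):
    print("bin",rect(W,.045,.065,.25,.57,.04,.35),"tray",rect(W,.013,.03,.28,.56,-.5,-.2))
E
python3 - <<'E'
from h import *
d=np.load("pics/top0d.npy");W=cloud("top",d);bt(W)
p=cv2.imread("pics/top0.png")[:,:,::-1]
# near edge of rail
P=[]
for u in range(250,405):
    if 364<u<382: continue
    col=W[165:195,u]; i=np.where(col[:,2]>.025)[0].max(); P.append(col[i][:2])
P=np.array(P);vx,vy,x0,y0=cv2.fitLine(P.astype(np.float32),cv2.DIST_HUBER,0,.001,.001).ravel();s=np.sign(vy)
print("edge angle",np.degrees(np.arctan2(-vx*s,vy*s)),x0,y0)
t=np.arctan2(-vx*s,vy*s)
R=np.array([[np.cos(t),-np.sin(t)],[np.sin(t),np.cos(t)]])
k=np.array([.5911,-.128]);print("origin from knob",k-R@[-.059,-.128])
o=k-R@[-.059,-.128]
for q in [(.6567,.0061),(.6613,.1082),(.6537,-.0728),(x0,y0)]: print(q,R.T@(np.array(q)-o))
a=W[(W[...,2]>.025)&(W[...,2]<.04)&(W[...,0]<.69)&(W[...,0]>.6)&(abs(W[...,1])<.3)][:,:2]-o
a=a@R;print("rail extents",np.percentile(a,[0.5,99.5],0), a.min(0),a.max(0))
ps=cv2.imread("pics/scene0.png");h=cv2.cvtColor(ps,cv2.COLOR_BGR2HSV);Ws=cloud("scene",np.load("pics/scene0d.npy"))
m=(abs(Ws[...,2]-.1)<.01)&(abs(Ws[...,0]-.657)<.03)&(abs(Ws[...,1])<.14)
for b in blobs(m,6):print("scene",b[0],b[1],np.nanmean(Ws[b[3]],0))
st=W[(W[...,2]>.09)&(abs(W[...,1])<.2)&(W[...,0]<.7)&(W[...,0]>.6)]
for y in(.108,.006,-.073):
    q=st[abs(st[:,1]-y)<.03];print(q.min(0),q.max(0),(q.min(0)+q.max(0))/2)
E
```

```text
bin (array([438. , 173.7]), array([212.5, 207.2]), 7.34, 1250) tray (array([ 429.5, -338.6]), array([148.4, 150.2]), 4.72, 538)
edge angle -2.148324 0.62277 0.0068138186
origin from knob [ 0.65485681 -0.00230167]
(0.6567, 0.0061) [0.00152695 0.00846486]
(0.6613, 0.1082) [0.00229634 0.11066554]
(0.6537, -0.0728) [ 0.00148674 -0.07049214]
(np.float32(0.62277), np.float32(0.0068138186)) [-0.03240595  0.00790626]
rail extents [[-0.03330518 -0.23986098]
 [ 0.0421951   0.23748381]] [-0.04091661 -0.24144132] [0.04395956 0.23912627]
scene 45 [361.8        189.46666667] [0.66765536 0.10492164 0.09361856]
scene 120 [345.96666667 204.025     ] [0.66507821 0.00140813 0.09873232]
scene 45 [332.22222222 217.82222222] [ 0.65991998 -0.07481058  0.09383647]
[0.65081901 0.09528679 0.09114119] [0.67305469 0.11997366 0.10075094] [0.66193685 0.10763023 0.09594606]
[ 0.64040889 -0.0126646   0.09059765] [0.67593103 0.02494158 0.10753504] [0.65816996 0.00613849 0.09906634]
[ 0.64367515 -0.08554207  0.09022899] [ 0.6649291  -0.06097849  0.10232074] [ 0.65430212 -0.07326028  0.09627486]
```

```bash
cat >> h.py <<'E'
from scipy.spatial.transform import Rotation as Ro
def go(x,y,z,ang=-2.3):
    s=bot.read_state();R=s['tcp_rot'];a=np.radians(ang)
    zt=np.array([np.cos(a),np.sin(a),0]);yt=np.array([0,0,-1.]);xt=np.cross(yt,zt)
    T=np.stack([xt,yt,zt],1)
    print("pos",s['position'].round(4),"t",s['time_s'],"open",round(s['opening'],3),"F",s['force'].round(1))
    print("shift mm",(R.T@(np.array([x,y,z])-s['position'])*1000).round(1),"turn",np.degrees(Ro.from_matrix(R.T@T).as_rotvec()).round(2))
def st(): 
    s=bot.read_state();print(s['time_s'],s['position'].round(4),round(s['opening'],3),s['force'].round(1))
def rail(rx,ry,o=(.6570,-.0012),t=-2.3):
    t=np.radians(t);return (o[0]+np.cos(t)*rx-np.sin(t)*ry,o[1]+np.sin(t)*rx+np.cos(t)*ry)
E
python3 - <<'E'
from h import *
go(.6577,.0061,.20)
for q in[(-.059,-.128),(0,.1095),(0,-.072),(0,.0075),(0,-.189)]:print(q,rail(*q))
E
```

```text
pos [0.282  0.5571 0.2437] t 0.1 open 0.998 F [-0.4  0.4 -0.4]
shift mm [ 584.1   44.1 -321.7] turn [1.100e-01 6.544e+01 5.000e-02]
(-0.059, -0.128) (np.float64(0.59291066124408), np.float64(-0.12672910681522806))
(0, 0.1095) (np.float64(0.6613944312823153), np.float64(0.10821178626503182))
(0, -0.072) (np.float64(0.6541105109376557), np.float64(-0.07314199644824011))
(0, 0.0075) (np.float64(0.6573009884439942), np.float64(0.006293957963358345))
(0, -0.189) (np.float64(0.6494150912113462), np.float64(-0.1900477406766303))
```

Emit:
jog_arm --motion '[584,0,-322,0,65.4,0,584,0,-322,0,65.4,0,584,0,-322,0,65.4,0,584,0,-322,0,65.4,0,584,0,-322,0,65.4,0,584,0,-322,0,65.4,0,584,0,-322,0,65.4,0,584,0,-322,0,65.4,0,584,0,-322,0,65.4,0,584,0,-322,0,65.4,0,584,0,-322,0,65.4,0,584,0,-322,0,65.4,0,584,0,-322,0,65.4,0,584,44,-322,0,65.4,0,584,44,-322,0,65.4,0,584,44,-322,0,65.4,0]' --gripper 1.0

```text
time_s: 2.1
position: [0.6579, 0.0075, 0.2014]
tcp_rot: [[-0.038, 0.001, 0.999], [-0.999, 0.0, -0.038], [-0.0, -1.0, 0.001]]
force: [-0.2, 0.9, 0.1]
opening: 1.0
```

```bash
python3 - <<'E'
from h import *
go(.6577,.0063,.093)
print(bot.read_state()['joint_positions'].round(1))
E
```

```text
pos [0.6579 0.0075 0.2014] t 2.1 open 1.0 F [-0.2  0.9  0.1]
shift mm [  1.3 108.4  -0.2] turn [-0.03  0.12 -0.  ]
[-9.1 35.4 79.4  0.  65.1 -6.9]
```

Emit:
jog_arm --motion '[1,40,0,0,0,0,1,80,0,0,0,0,1,100,0,0,0,0,1,108,0,0,0,0,1,108,0,0,0,0]'

```text
time_s: 2.72
position: [0.6586, 0.0055, 0.0934]
tcp_rot: [[-0.039, 0.001, 0.999], [-0.999, -0.0, -0.039], [0.0, -1.0, 0.001]]
force: [0.4, 0.0, 0.3]
opening: 1.002
```

Emit:
jog_arm --motion '[0,0,0,0,0,0,0,0,0,0,0,0,0,0,0,0,0,0,0,0,0,0,0,0,0,0,0,0,0,0,0,0,0,0,0,0]' --gripper 0.0

```text
time_s: 3.48
position: [0.6579, 0.0055, 0.0925]
tcp_rot: [[-0.039, 0.0, 0.999], [-0.999, -0.0, -0.039], [0.0, -1.0, 0.0]]
force: [0.3, -0.4, 0.2]
opening: 0.403
```

Emit:
jog_arm --motion '[0,-20,0,0,0,0,0,-45,0,0,0,0,0,-70,0,0,0,0,0,-100,0,0,0,0,0,-120,0,0,0,0,0,-120,0,0,0,0]'

```text
time_s: 4.22
position: [0.6592, 0.0053, 0.2159]
tcp_rot: [[-0.039, 0.006, 0.999], [-0.999, -0.001, -0.039], [0.001, -1.0, 0.006]]
force: [0.1, -0.5, -1.1]
opening: 0.384
```

```bash
python3 - <<'E'
from h import *
p,W=look("t1");bt(W)
p,d=bot.capture("scene");cv2.imwrite("pics/s1.png",cv2.resize(p[150:300,180:420,::-1],None,fx=3,fy=3))
a=np.radians(4.7)
go(.4295+.036,-.3386+.036,.215,-2.3)
E
```

```text
bin (array([433.3, 212.2]), array([211.5, 129.8]), 7.0, 561) tray (array([ 429.4, -338.5]), array([148.5, 149.6]), 4.38, 539)
pos [0.6574 0.0055 0.2128] t 4.325 open 0.387 F [ 0.1 -0.  -0.4]
shift mm [ 315.4   -2.1 -179.7] turn [0.   0.04 0.  ]
```

View pics/s1.png

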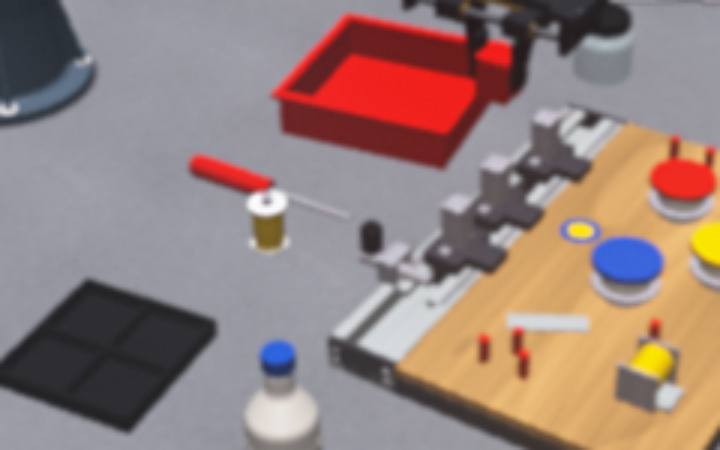

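View pics/t1.png

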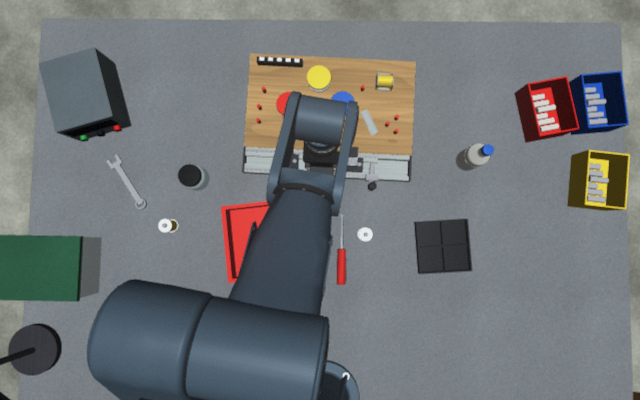

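The cap is held (scene view near 495,70 in the crop), the dog stayed in the slot and the tray hasn't moved. Next I carry the cap to the tray.

Emit:
jog_arm --motion '[40,0,-23,0,0,0,90,0,-53,0,0,0,140,0,-82,0,0,0,190,0,-111,0,0,0,240,0,-140,0,0,0,285,0,-167,0,0,0,313,0,-183,0,0,0,313,0,-183,0,0,0,313,0,-183,0,0,0]'

```text
time_s: 5.45
position: [0.4623, -0.2992, 0.2118]
tcp_rot: [[-0.04, -0.001, 0.999], [-0.999, 0.002, -0.04], [-0.002, -1.0, -0.001]]
force: [-0.3, -0.1, 0.1]
opening: 0.384
```

```bash
python3 - <<'E'
from h import *
p,W=look("t2");bt(W)
p,d=bot.capture("scene");cv2.imwrite("pics/s2.png",cv2.resize(p[150:300,140:380,::-1],None,fx=3,fy=3))
go(.4625,-.300,.043,-2.3)
E
```

```text
bin (array([438.1, 173.5]), array([212. , 206.8]), 7.47, 1248) tray (array([ 426.7, -301.5]), array([147.9,  76.4]), 4.61, 194)
pos [ 0.4629 -0.2988  0.2121] t 5.55 open 0.385 F [ 0.5  0.4 -1. ]
shift mm [  1.4 169.1  -0.2] turn [ 0.04  0.12 -0.07]
```

View pics/s2.png

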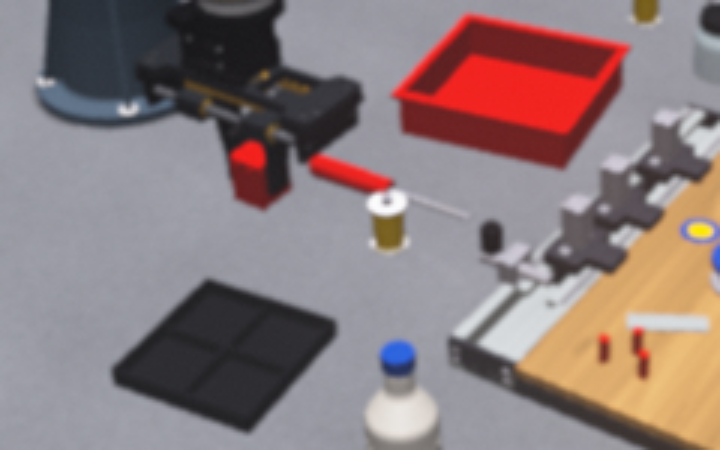

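The tray is where it was and the cap is still held. Lowering.

Emit:
jog_arm --motion '[1,40,0,0,0,0,1,80,0,0,0,0,1,120,0,0,0,0,1,145,0,0,0,0,1,158,0,0,0,0,1,165,0,0,0,0,1,168,0,0,0,0,1,168,0,0,0,0]'

```text
time_s: 6.55
position: [0.463, -0.3014, 0.0452]
tcp_rot: [[-0.039, 0.001, 0.999], [-0.999, -0.001, -0.039], [0.001, -1.0, 0.001]]
force: [-0.6, 0.0, -0.7]
opening: 0.384
```

Emit:
jog_arm --motion '[0,0,0,0,0,0,0,0,0,0,0,0,0,0,0,0,0,0]' --gripper 0.7

```text
time_s: 6.92
position: [0.4627, -0.3013, 0.0449]
tcp_rot: [[-0.04, 0.0, 0.999], [-0.999, -0.0, -0.04], [0.0, -1.0, 0.0]]
force: [0.5, 0.9, -0.3]
opening: 0.64
```

Emit:
jog_arm --motion '[0,-20,0,0,0,0,0,-60,0,0,0,0,0,-110,0,0,0,0,0,-120,0,0,0,0,0,-120,0,0,0,0]'

```text
time_s: 7.55
position: [0.4626, -0.3011, 0.165]
tcp_rot: [[-0.039, 0.001, 0.999], [-0.999, -0.001, -0.039], [0.001, -1.0, 0.001]]
force: [-0.2, -0.1, -0.8]
opening: 0.703
```

```bash
python3 - <<'E'
from h import *
p,d=bot.capture("scene");cv2.imwrite("pics/s3.png",cv2.resize(p[150:300,140:380,::-1],None,fx=3,fy=3))
x,y=rail(-.059,-.128);print(x,y);go(x,y,.160,-2.3)
E
```

```text
0.59291066124408 -0.12672910681522806
pos [ 0.462  -0.3006  0.1639] t 7.6 open 0.701 F [-0.4 -0.1  0.5]
shift mm [-178.9    3.9  123.9] turn [ 0.06  0.04 -0.05]
```

View pics/s3.png

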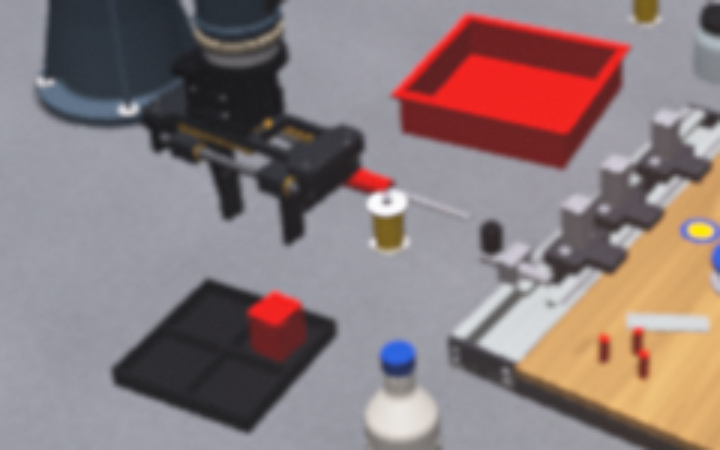

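The cap stands in the tray's near-left cell (crop 275,325). Now the stop bolt's knob.

Emit:
jog_arm --motion '[-50,0,35,0,0,0,-100,0,70,0,0,0,-150,0,105,0,0,0,-178,0,125,0,0,0,-178,4,125,0,0,0,-178,4,125,0,0,0]'

```text
time_s: 8.35
position: [0.5928, -0.1281, 0.1584]
tcp_rot: [[-0.039, -0.005, 0.999], [-0.999, 0.001, -0.039], [-0.001, -1.0, -0.005]]
force: [-0.0, -0.9, -0.4]
opening: 0.702
```

```bash
python3 - <<'E'
from h import *
go(.592,-.1275,.083,-2.3)
E
```

```text
pos [ 0.5928 -0.1281  0.1584] t 8.35 open 0.702 F [-0.  -0.9 -0.4]
shift mm [-0.4 75.4 -0.5] turn [ 0.26  0.05 -0.06]
```

Emit:
jog_arm --motion '[0,30,0,0,0,0,0,60,0,0,0,0,0,76,0,0,0,0,0,76,0,0,0,0,0,76,0,0,0,0]'

```text
time_s: 8.98
position: [0.595, -0.1289, 0.0853]
tcp_rot: [[-0.04, 0.001, 0.999], [-0.999, -0.001, -0.04], [0.001, -1.0, 0.001]]
force: [0.1, -0.1, 0.8]
opening: 0.701
```

Emit:
jog_arm --motion '[0,0,0,0,0,0,0,0,0,0,0,0,0,0,0,0,0,0,0,0,0,0,0,0,0,0,0,0,0,0]' --gripper 0.0

```text
time_s: 9.6
position: [0.5944, -0.1281, 0.0846]
tcp_rot: [[-0.039, -0.0, 0.999], [-0.999, 0.0, -0.039], [-0.0, -1.0, -0.0]]
force: [-0.2, 0.1, 0.5]
opening: 0.241
```

Emit:
jog_arm --motion '[0,0,-8,0,0,0,0,0,-16,0,0,0,0,0,-24,0,0,0,0,0,-32,0,0,0,0,0,-36,0,0,0,0,0,-36,0,0,0,0,0,-36,0,0,0]'

```text
time_s: 10.48
position: [0.5608, -0.1268, 0.0846]
tcp_rot: [[-0.04, 0.006, 0.999], [-0.999, -0.001, -0.04], [0.0, -1.0, 0.006]]
force: [7.6, 2.3, -5.3]
opening: 0.245
```

```bash
python3 - <<'E'
from h import *
st()
E
```

```text
10.475 [ 0.5608 -0.1268  0.0846] 0.245 [ 7.6  2.3 -5.3]
```

Emit:
jog_arm --motion '[0,0,-1,0,0,0,0,0,-2,0,0,0,0,0,-2,0,0,0]'

```text
time_s: 10.85
position: [0.5607, -0.1268, 0.0847]
tcp_rot: [[-0.041, 0.01, 0.999], [-0.999, -0.001, -0.041], [0.001, -1.0, 0.01]]
force: [12.1, 4.2, -6.9]
opening: 0.243
```

Emit:
jog_arm --motion '[0,0,2,0,0,0,0,0,2,0,0,0,0,0,2,0,0,0]' --gripper 0.6

```text
time_s: 11.22
position: [0.5574, -0.1267, 0.0844]
tcp_rot: [[-0.039, -0.002, 0.999], [-0.999, 0.0, -0.039], [-0.0, -1.0, -0.002]]
force: [0.2, 0.4, 0.2]
opening: 0.499
```

Emit:
jog_arm --motion '[0,-30,2,0,0,0,0,-60,2,0,0,0,0,-80,2,0,0,0,0,-80,2,0,0,0]'

```text
time_s: 11.72
position: [0.5609, -0.1273, 0.166]
tcp_rot: [[-0.04, 0.003, 0.999], [-0.999, -0.001, -0.04], [0.001, -1.0, 0.003]]
force: [0.5, 0.8, -0.3]
opening: 0.602
```

```bash
python3 - <<'E'
from h import *
p,W=look("t4");bt(W)
p,d=bot.capture("scene");cv2.imwrite("pics/s4.png",cv2.resize(p[150:300,180:420,::-1],None,fx=3,fy=3))
Ws=cloud("scene",d)
m=(abs(Ws[...,2]-.1)<.025)&(abs(Ws[...,0]-.6)<.08)&(abs(Ws[...,1])<.16)
for b in blobs(m,6):print("scene",b[0],b[1],np.nanmean(Ws[b[3]],0))
x,y=rail(0,-.072);go(x,y,.16)
E
```

```text
bin (array([438.3, 173.4]), array([211.9, 207. ]), 7.29, 1059) tray (array([ 429.7, -338.2]), array([147.9, 150. ]), 4.43, 510)
scene 79 [361.60759494 191.17721519] [0.66837247 0.10256664 0.08879254]
scene 94 [344.91489362 206.53191489] [0.66184126 0.0014842  0.08851641]
scene 97 [332.09278351 220.19587629] [ 0.66181637 -0.07894509  0.08867394]
scene 32 [293.71875 222.1875 ] [ 0.56344701 -0.13038603  0.07859975]
pos [ 0.5597 -0.1267  0.1641] t 11.825 open 0.599 F [-0.8 -0.2 -0.4]
shift mm [-57.3   4.   92.2] turn [ 0.07  0.03 -0.02]
```

View pics/s4.png

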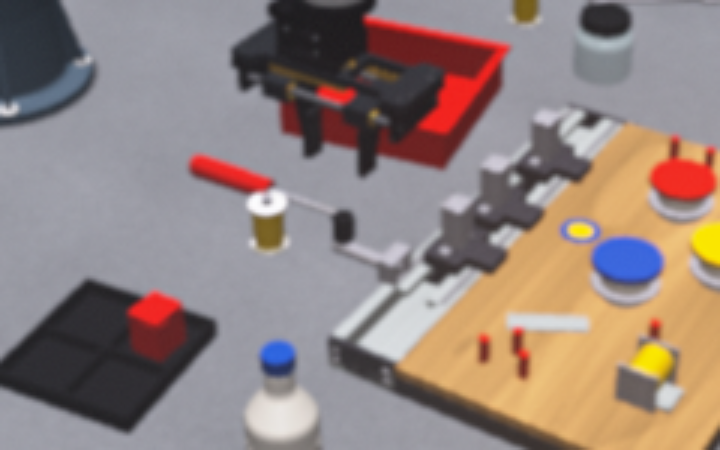

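The bolt is drawn back to its stop. Now the first (right-hand) dog.

Emit:
jog_arm --motion '[-30,0,45,0,0,0,-57,0,92,0,0,0,-57,0,92,0,0,0,-57,0,92,0,0,0]' --gripper 0.75

```text
time_s: 12.32
position: [0.653, -0.0732, 0.1627]
tcp_rot: [[-0.039, -0.004, 0.999], [-0.999, 0.001, -0.039], [-0.001, -1.0, -0.004]]
force: [0.0, 0.3, 0.2]
opening: 0.746
```

```bash
python3 - <<'E'
from h import *
x,y=rail(0,-.072);go(x,y,.086)
E
```

```text
pos [ 0.653  -0.0732  0.1627] t 12.325 open 0.746 F [0.  0.3 0.2]
shift mm [-0.  76.7  1.4] turn [ 0.25  0.08 -0.03]
```

Emit:
jog_arm --motion '[0,30,1,0,0,0,0,60,1,0,0,0,0,77,1,0,0,0,0,77,1,0,0,0,0,77,1,0,0,0]'

```text
time_s: 12.95
position: [0.6562, -0.074, 0.0885]
tcp_rot: [[-0.04, 0.001, 0.999], [-0.999, -0.0, -0.04], [0.0, -1.0, 0.001]]
force: [-0.2, -0.2, -0.3]
opening: 0.752
```

Emit:
jog_arm --motion '[0,0,0,0,0,0,0,0,0,0,0,0,0,0,0,0,0,0,0,0,0,0,0,0,0,0,0,0,0,0]' --gripper 0.0

```text
time_s: 13.58
position: [0.6558, -0.0735, 0.0876]
tcp_rot: [[-0.039, 0.0, 0.999], [-0.999, -0.0, -0.039], [0.0, -1.0, 0.0]]
force: [-0.0, 0.2, 0.2]
opening: 0.266
```

Emit:
jog_arm --motion '[8,0,0,0,0,0,20,0,0,0,0,0,35,0,0,0,0,0,50,0,0,0,0,0,65,0,0,0,0,0,80,0,0,0,0,0,95,0,0,0,0,0,107,0,0,0,0,0,115,0,0,0,0,0,115,0,0,0,0,0,115,0,0,0,0,0]'

```text
time_s: 14.95
position: [0.6513, -0.1885, 0.0876]
tcp_rot: [[-0.039, 0.0, 0.999], [-0.999, -0.0, -0.039], [0.0, -1.0, 0.0]]
force: [-0.5, -0.8, 1.5]
opening: 0.248
```

```bash
python3 - <<'E'
from h import *
p,d=bot.capture("scene");cv2.imwrite("pics/s5.png",cv2.resize(p[150:300,200:440,::-1],None,fx=3,fy=3))
st()
E
```

```text
15.0 [ 0.6513 -0.1883  0.0876] 0.25 [ 0.3 -0.8  0.9]
```

View pics/s5.png

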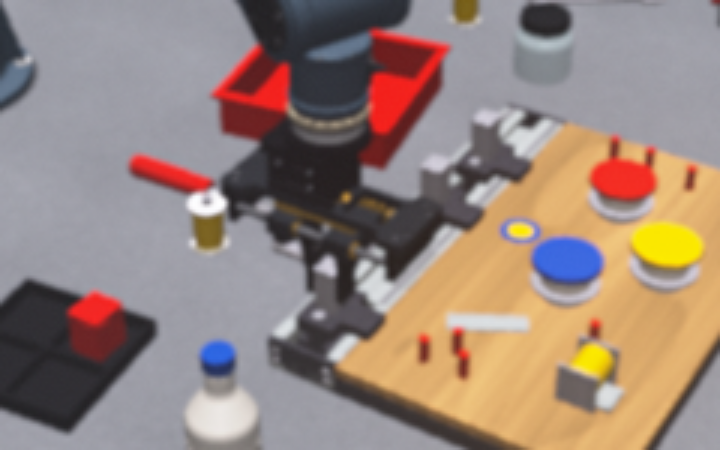

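The dog is at the open end. Next I lift it clear and re-check the bin pose.

Emit:
jog_arm --motion '[0,-10,0,0,0,0,0,-25,0,0,0,0,0,-45,0,0,0,0,0,-75,0,0,0,0,0,-105,0,0,0,0,0,-115,0,0,0,0,0,-115,0,0,0,0]'

```text
time_s: 15.88
position: [0.6514, -0.1885, 0.2037]
tcp_rot: [[-0.039, 0.002, 0.999], [-0.999, -0.001, -0.039], [0.001, -1.0, 0.002]]
force: [-0.7, 0.3, -3.5]
opening: 0.25
```

```bash
cat >> h.py <<'E'
def binpose(W):
    m=(W[...,2]>.046)&(W[...,2]<.064)&(W[...,0]>.25)&(W[...,0]<.6)&(W[...,1]>.0)&(W[...,1]<.36)
    b=max(blobs(m),key=lambda t:t[0])[3]; P=W[b][:,:2]
    (c,s,a)=cv2.minAreaRect((P*1000).astype(np.float32));c=np.array(c)/1000
    # edge fits: refine angle by lines on the four rim sides
    t=np.radians((a+45)%90-45)
    for _ in range(3):
        R=np.array([[np.cos(t),-np.sin(t)],[np.sin(t),np.cos(t)]]);q=(P-c)@R
        ds=[]
        for ax in(0,1):
            for sg in(1,-1):
                k=(q[:,ax]*sg>.088-.005*ax)&(abs(q[:,1-ax])<.075)
                if k.sum()>20:
                    sl,ic=np.polyfit(q[k,1-ax],q[k,ax],1);ds.append((ax,sg,sl if ax==1 else -sl,ic))
        t+=np.mean([e[2] for e in ds])
        for ax in(0,1):
            e=[x for x in ds if x[0]==ax]
            if len(e)==2: c=c+R[:,ax]*(e[0][3]+e[1][3])/2
    print("bin c",c.round(4),"ang",np.degrees(t).round(2),[(e[0],e[1],round(e[3],4)) for e in ds])
    return c,t
def slot(c,t,k,n=[(-.060,-.044),(.0315,.044),(-.060,.044),(.0315,-.044)]):
    R=np.array([[np.cos(t),-np.sin(t)],[np.sin(t),np.cos(t)]]);return c+R@n[k]
E
python3 - <<'E'
from h import *
p,W=look("t6");c,t=binpose(W)
q=slot(c,t,0);print(q,np.hypot(*q));go(q[0],q[1],.2,np.degrees(t))
p,d=bot.capture("scene");cv2.imwrite("pics/s6.png",cv2.resize(p[150:300,200:440,::-1],None,fx=3,fy=3))
binpose(cloud("top",np.load("pics/t2d.npy")))
E
```

```text
bin c [0.4569 0.1751] ang 7.66 [(1, 1, np.float64(0.0967)), (1, -1, np.float64(-0.0967))]
[0.40334703 0.12352945] 0.4218392496756641
pos [ 0.6507 -0.1882  0.2023] t 15.925 open 0.253 F [-0.4 -0.1 -2.8]
shift mm [-301.7    2.6 -259.4] turn [ 0.04 -9.92 -0.02]
bin c [0.4383 0.1727] ang 7.44 [(0, 1, np.float64(0.1006)), (0, -1, np.float64(-0.1006)), (1, 1, np.float64(0.0967)), (1, -1, np.float64(-0.0967))]
```

View pics/s6.png

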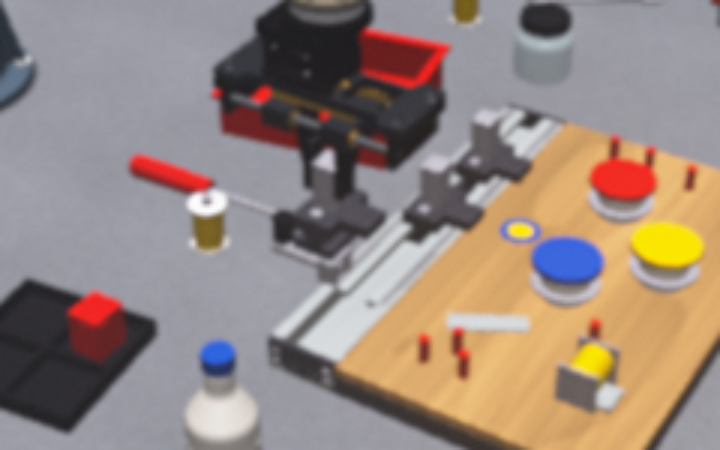

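View pics/t6.png

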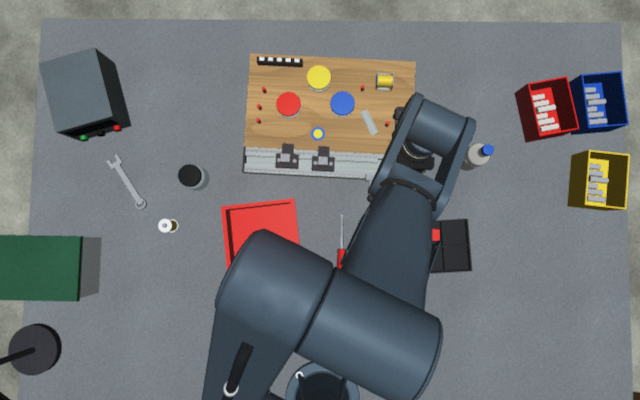

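The dog is held. The bin's visible edges haven't moved, so its centre is (0.438, 0.173) at 7.4°. Carrying it to slot 0.

Emit:
jog_arm --motion '[-25,0,-23,0,0,0,-70,0,-65,0,-2,0,-115,0,-107,0,-4,0,-160,0,-149,0,-6,0,-205,0,-191,0,-8,0,-250,0,-233,0,-9.7,0,-280,0,-261,0,-9.7,0,-299,0,-278,0,-9.7,0,-299,0,-278,0,-9.7,0,-299,0,-278,0,-9.7,0]'

```text
time_s: 17.23
position: [0.3861, 0.1209, 0.2024]
tcp_rot: [[0.13, 0.001, 0.992], [-0.992, -0.0, 0.13], [0.0, -1.0, 0.001]]
force: [0.7, 0.0, -2.7]
opening: 0.25
```

```bash
python3 - <<'E'
from h import *
go(.3845,.1213,.082,7.4)
p,d=bot.capture("scene");cv2.imwrite("pics/s7.png",cv2.resize(p[100:250,180:420,::-1],None,fx=3,fy=3))
E
```

```text
pos [0.3861 0.1209 0.2024] t 17.225 open 0.25 F [ 0.7  0.  -2.7]
shift mm [ -0.6 120.4  -1.6] turn [-0.04  0.05  0.02]
```

View pics/s7.png

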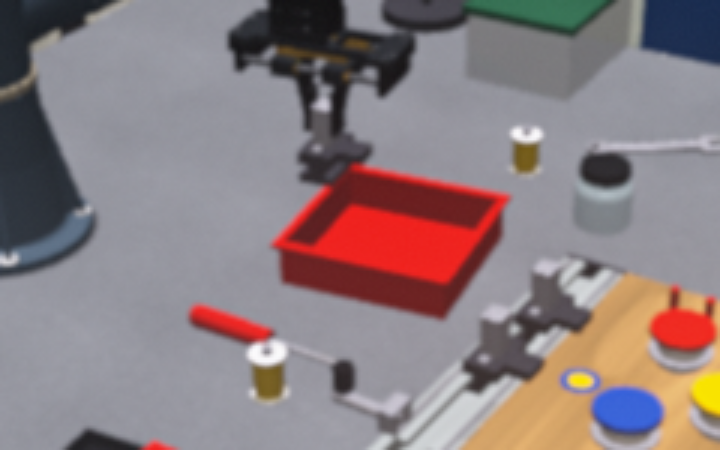

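Emit:
jog_arm --motion '[0,30,-1,0,0,0,0,65,-1,0,0,0,0,95,-1,0,0,0,0,112,-1,0,0,0,0,119,-1,0,0,0,0,120,-1,0,0,0,0,120,-1,0,0,0]'

```text
time_s: 18.15
position: [0.3849, 0.121, 0.083]
tcp_rot: [[0.129, 0.001, 0.992], [-0.992, 0.0, 0.129], [0.0, -1.0, 0.001]]
force: [-0.4, 0.2, -3.2]
opening: 0.251
```

```bash
python3 - <<'E'
from h import *
st()
E
```

```text
18.15 [0.3849 0.121  0.083 ] 0.251 [-0.4  0.2 -3.2]
```

Emit:
jog_arm --motion '[0,0,0,0,0,0,0,0,0,0,0,0,0,0,0,0,0,0]' --gripper 0.65

```text
time_s: 18.52
position: [0.3844, 0.1212, 0.0829]
tcp_rot: [[0.13, 0.001, 0.992], [-0.992, 0.0, 0.13], [0.0, -1.0, 0.001]]
force: [-0.2, -0.8, 0.6]
opening: 0.507
```

Emit:
jog_arm --motion '[0,-25,0,0,0,0,0,-65,0,0,0,0,0,-80,0,0,0,0,0,-80,0,0,0,0]'

```text
time_s: 19.02
position: [0.3849, 0.1213, 0.1636]
tcp_rot: [[0.13, 0.004, 0.992], [-0.992, 0.0, 0.13], [0.0, -1.0, 0.003]]
force: [1.6, -0.3, 0.4]
opening: 0.648
```

```bash
python3 - <<'E'
from h import *
p,d=bot.capture("scene");cv2.imwrite("pics/s8.png",cv2.resize(p[130:280,180:420,::-1],None,fx=3,fy=3))
x,y=rail(0,.0075);go(x,y,.165)
E
```

```text
pos [0.3843 0.1212 0.1628] t 19.075 open 0.649 F [ 0.1  0.2 -0.2]
shift mm [149.3  -1.8 255.8] turn [-0.08  9.75  0.  ]
```

View pics/s8.png

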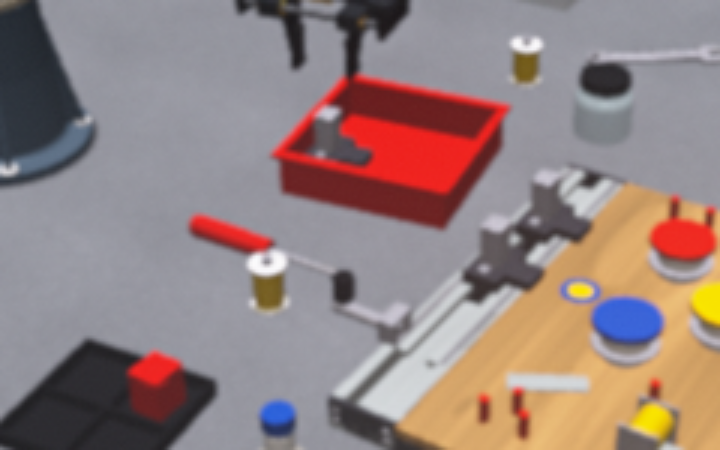

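Dog A is in the bin, upright. On to the middle dog.

Emit:
jog_arm --motion '[30,0,50,0,2,0,60,0,102,0,4,0,90,0,153,0,6,0,120,0,204,0,8,0,149,0,256,0,9.7,0,149,0,256,0,9.7,0,149,0,256,0,9.7,0,149,0,256,0,9.7,0]' --gripper 0.75

```text
time_s: 20.08
position: [0.6552, 0.0074, 0.1615]
tcp_rot: [[-0.039, -0.004, 0.999], [-0.999, 0.001, -0.039], [-0.0, -1.0, -0.004]]
force: [-0.5, -0.6, 0.0]
opening: 0.748
```

```bash
python3 - <<'E'
from h import *
x,y=rail(0.001,.0075);go(x,y,.0875)
E
```

```text
pos [0.6552 0.0074 0.1615] t 20.075 open 0.748 F [-0.5 -0.6  0. ]
shift mm [ 1.1 74.   3.4] turn [ 0.2   0.09 -0.03]
```

Emit:
jog_arm --motion '[1,30,2,0,0,0,1,60,2,0,0,0,1,75,2,0,0,0,1,75,2,0,0,0,1,75,2,0,0,0]'

```text
time_s: 20.7
position: [0.6599, 0.0056, 0.0887]
tcp_rot: [[-0.039, 0.002, 0.999], [-0.999, -0.0, -0.039], [0.0, -1.0, 0.002]]
force: [-0.0, -0.8, -0.3]
opening: 0.751
```

Emit:
jog_arm --motion '[0,0,0,0,0,0,0,0,0,0,0,0,0,0,0,0,0,0,0,0,0,0,0,0,0,0,0,0,0,0]' --gripper 0.0

```text
time_s: 21.32
position: [0.6592, 0.0055, 0.0875]
tcp_rot: [[-0.039, -0.0, 0.999], [-0.999, 0.0, -0.039], [-0.0, -1.0, -0.0]]
force: [-1.5, -0.1, -0.2]
opening: 0.267
```

Emit:
jog_arm --motion '[8,0,0,0,0,0,20,0,0,0,0,0,36,0,0,0,0,0,53,0,0,0,0,0,70,0,0,0,0,0,87,0,0,0,0,0,104,0,0,0,0,0,121,0,0,0,0,0,138,0,0,0,0,0,155,0,0,0,0,0,172,0,0,0,0,0,186,0,0,0,0,0,194,0,0,0,0,0,194,0,0,0,0,0,194,0,0,0,0,0]'

```text
time_s: 23.2
position: [0.6516, -0.188, 0.0875]
tcp_rot: [[-0.039, -0.0, 0.999], [-0.999, 0.0, -0.039], [-0.0, -1.0, -0.0]]
force: [-0.2, -0.5, -0.9]
opening: 0.253
```

```bash
python3 - <<'E'
from h import *
p,d=bot.capture("scene");cv2.imwrite("pics/s9.png",cv2.resize(p[150:300,200:440,::-1],None,fx=3,fy=3))
st()
E
```

```text
23.25 [ 0.6516 -0.1879  0.0875] 0.255 [ 0.2 -1.  -1.3]
```

View pics/s9.png

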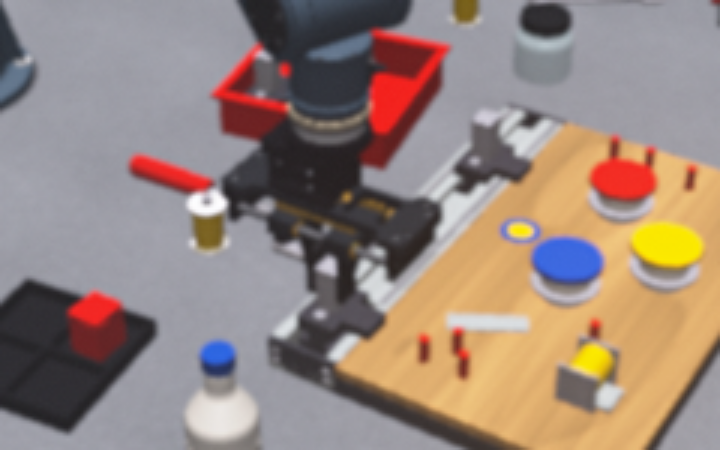

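Emit:
jog_arm --motion '[0,-10,0,0,0,0,0,-25,0,0,0,0,0,-45,0,0,0,0,0,-75,0,0,0,0,0,-105,0,0,0,0,0,-115,0,0,0,0,0,-115,0,0,0,0]'

```text
time_s: 24.12
position: [0.6519, -0.1885, 0.2038]
tcp_rot: [[-0.039, 0.002, 0.999], [-0.999, -0.001, -0.039], [0.001, -1.0, 0.002]]
force: [-0.3, 0.2, -1.6]
opening: 0.252
```

Emit:
jog_arm --motion '[-30,0,-15,0,0,0,-80,0,-41,0,-2,0,-130,0,-66,0,-4,0,-180,0,-91,0,-6,0,-230,0,-117,0,-8,0,-280,0,-142,0,-9.7,0,-330,0,-168,0,-9.7,0,-375,0,-190,0,-9.7,0,-401,0,-203,0,-9.7,0,-401,0,-203,0,-9.7,0,-401,0,-203,0,-9.7,0]'

```text
time_s: 25.5
position: [0.4645, 0.2199, 0.2019]
tcp_rot: [[0.13, -0.001, 0.992], [-0.992, -0.001, 0.13], [0.001, -1.0, -0.001]]
force: [-0.1, -0.1, -3.1]
opening: 0.248
```

```bash
python3 - <<'E'
from h import *
go(.4638,.2204,.082,7.4)
p,d=bot.capture("scene");cv2.imwrite("pics/s10.png",cv2.resize(p[130:280,180:420,::-1],None,fx=3,fy=3))
E
```

```text
pos [0.4645 0.2199 0.2019] t 25.5 open 0.248 F [-0.1 -0.1 -3.1]
shift mm [ -0.7 119.9  -0.5] turn [0.07 0.06 0.04]
```

View pics/s10.png

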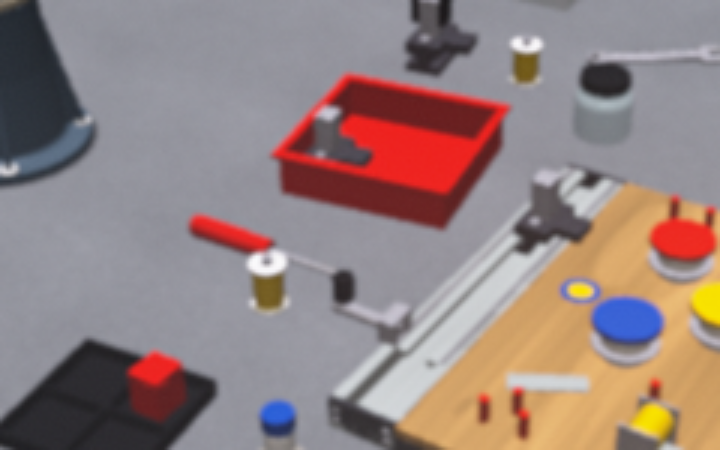

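Emit:
jog_arm --motion '[0,30,-1,0,0,0,0,65,-1,0,0,0,0,95,-1,0,0,0,0,112,-1,0,0,0,0,119,-1,0,0,0,0,120,-1,0,0,0,0,120,-1,0,0,0]'

```text
time_s: 26.42
position: [0.4644, 0.2201, 0.0832]
tcp_rot: [[0.129, 0.001, 0.992], [-0.992, 0.0, 0.129], [-0.0, -1.0, 0.002]]
force: [-0.6, 0.1, -3.3]
opening: 0.253
```

Emit:
jog_arm --motion '[0,0,0,0,0,0,0,0,0,0,0,0,0,0,0,0,0,0]' --gripper 0.65

```text
time_s: 26.8
position: [0.4639, 0.2204, 0.0831]
tcp_rot: [[0.13, 0.001, 0.992], [-0.992, 0.0, 0.13], [-0.0, -1.0, 0.001]]
force: [-0.3, 0.2, -0.1]
opening: 0.506
```

Emit:
jog_arm --motion '[0,-25,0,0,0,0,0,-65,0,0,0,0,0,-80,0,0,0,0,0,-80,0,0,0,0]'

```text
time_s: 27.3
position: [0.4641, 0.2204, 0.1634]
tcp_rot: [[0.13, 0.003, 0.992], [-0.992, 0.001, 0.13], [-0.0, -1.0, 0.003]]
force: [-0.0, 0.3, -0.0]
opening: 0.653
```

```bash
python3 - <<'E'
from h import *
p,d=bot.capture("scene");cv2.imwrite("pics/s11.png",cv2.resize(p[130:280,180:420,::-1],None,fx=3,fy=3))
x,y=rail(0.001,.1095);go(x,y,.165)
E
```

```text
pos [0.4634 0.2202 0.1624] t 27.35 open 0.65 F [-0.4  0.3 -0.4]
shift mm [136.9  -2.6 182.8] turn [-0.01  9.75 -0.  ]
```

View pics/s11.png

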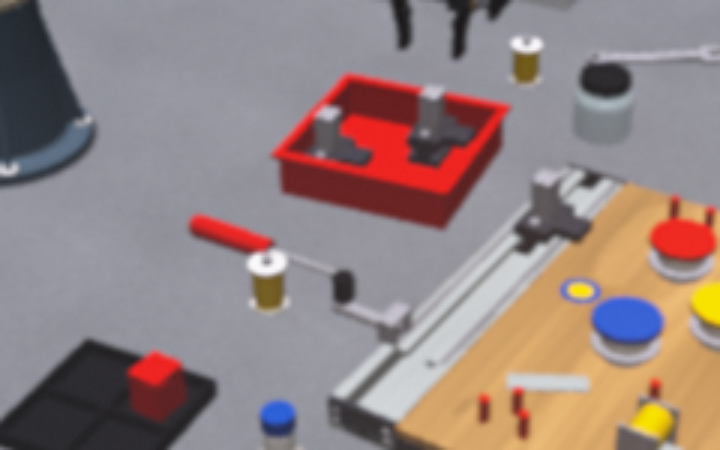

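Two dogs are in the bin. Now the last one.

Emit:
jog_arm --motion '[34,0,45,0,3,0,68,0,91,0,6,0,102,0,137,0,9,0,137,0,183,0,9.7,0,137,0,183,0,9.7,0,137,0,183,0,9.7,0,137,0,183,0,9.7,0]' --gripper 0.75

```text
time_s: 28.22
position: [0.6608, 0.109, 0.1614]
tcp_rot: [[-0.038, -0.003, 0.999], [-0.999, 0.0, -0.038], [-0.0, -1.0, -0.003]]
force: [0.6, 1.6, -0.7]
opening: 0.745
```

```bash
python3 - <<'E'
from h import *
x,y=rail(0.001,.1095);go(x,y,.0875)
E
```

```text
pos [0.6608 0.109  0.1614] t 28.225 open 0.745 F [ 0.6  1.6 -0.7]
shift mm [ 0.7 73.9  1.8] turn [ 0.2  0.1 -0. ]
```

Emit:
jog_arm --motion '[1,30,1,0,0,0,1,60,1,0,0,0,1,75,1,0,0,0,1,75,1,0,0,0,1,75,1,0,0,0]'

```text
time_s: 28.85
position: [0.6645, 0.1073, 0.0887]
tcp_rot: [[-0.039, 0.002, 0.999], [-0.999, 0.0, -0.039], [-0.0, -1.0, 0.002]]
force: [0.3, -0.2, 0.7]
opening: 0.751
```

Emit:
jog_arm --motion '[0,0,0,0,0,0,0,0,0,0,0,0,0,0,0,0,0,0,0,0,0,0,0,0,0,0,0,0,0,0]' --gripper 0.0

```text
time_s: 29.48
position: [0.6638, 0.107, 0.0875]
tcp_rot: [[-0.039, -0.0, 0.999], [-0.999, 0.0, -0.039], [-0.0, -1.0, -0.0]]
force: [-0.5, 0.4, 0.5]
opening: 0.264
```

Emit:
jog_arm --motion '[8,0,0,0,0,0,22,0,0,0,0,0,39,0,0,0,0,0,57,0,0,0,0,0,75,0,0,0,0,0,93,0,0,0,0,0,111,0,0,0,0,0,129,0,0,0,0,0,147,0,0,0,0,0,165,0,0,0,0,0,183,0,0,0,0,0,201,0,0,0,0,0,219,0,0,0,0,0,237,0,0,0,0,0,255,0,0,0,0,0,273,0,0,0,0,0,288,0,0,0,0,0,296,0,0,0,0,0,296,0,0,0,0,0,296,0,0,0,0,0]'

```text
time_s: 31.98
position: [0.6521, -0.1887, 0.0876]
tcp_rot: [[-0.039, 0.0, 0.999], [-0.999, -0.0, -0.039], [0.0, -1.0, 0.0]]
force: [-0.2, -0.3, -0.5]
opening: 0.25
```

```bash
python3 - <<'E'
from h import *
p,d=bot.capture("scene");cv2.imwrite("pics/s12.png",cv2.resize(p[150:300,200:440,::-1],None,fx=3,fy=3))
st()
E
```

```text
32.025 [ 0.6521 -0.1884  0.0876] 0.248 [ 0.  -1.1  0.4]
```

View pics/s12.png

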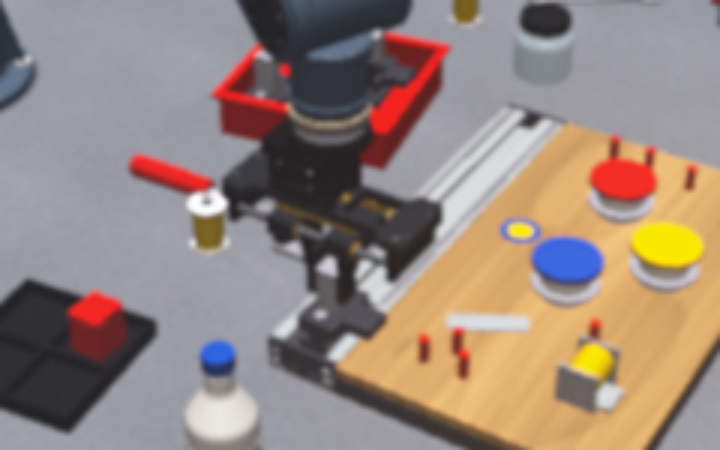

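Emit:
jog_arm --motion '[0,-10,0,0,0,0,0,-25,0,0,0,0,0,-45,0,0,0,0,0,-75,0,0,0,0,0,-105,0,0,0,0,0,-115,0,0,0,0,0,-115,0,0,0,0]'

```text
time_s: 32.9
position: [0.6524, -0.1888, 0.2038]
tcp_rot: [[-0.039, 0.002, 0.999], [-0.999, -0.001, -0.039], [0.001, -1.0, 0.002]]
force: [-0.7, -0.5, -4.3]
opening: 0.248
```

Emit:
jog_arm --motion '[-30,0,-18,0,0,0,-75,0,-45,0,-2,0,-120,0,-72,0,-4,0,-165,0,-99,0,-6,0,-210,0,-126,0,-8,0,-255,0,-153,0,-9.7,0,-295,0,-177,0,-9.7,0,-315,0,-189,0,-9.7,0,-315,0,-189,0,-9.7,0,-315,0,-189,0,-9.7,0]'

```text
time_s: 34.15
position: [0.476, 0.133, 0.2021]
tcp_rot: [[0.13, -0.0, 0.992], [-0.992, -0.0, 0.13], [0.0, -1.0, -0.0]]
force: [-0.0, -0.6, -3.6]
opening: 0.247
```

```bash
python3 - <<'E'
from h import *
go(.4752,.1332,.082,7.4)
p,d=bot.capture("scene");cv2.imwrite("pics/s13.png",cv2.resize(p[130:280,180:420,::-1],None,fx=3,fy=3))
E
```

```text
pos [0.476  0.133  0.2021] t 34.15 open 0.247 F [-0.  -0.6 -3.6]
shift mm [ -0.3 120.1  -0.7] turn [0.01 0.05 0.03]
```

View pics/s13.png

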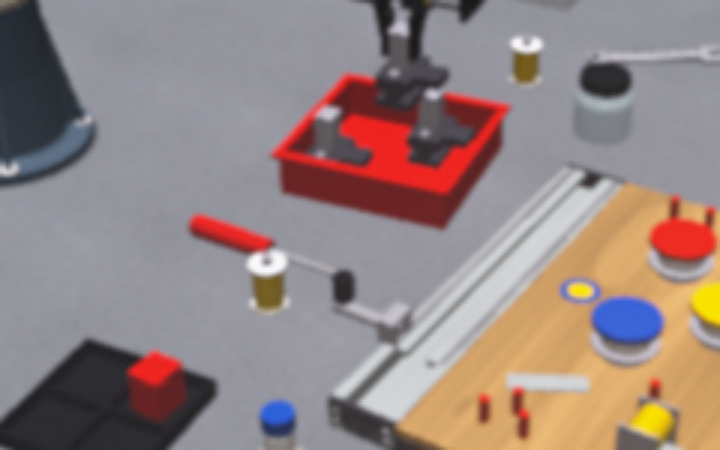

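The bin is unmoved and the third dog is held above its slot. Lowering.

Emit:
jog_arm --motion '[0,30,-1,0,0,0,0,65,-1,0,0,0,0,95,-1,0,0,0,0,112,-1,0,0,0,0,119,-1,0,0,0,0,120,-1,0,0,0,0,120,-1,0,0,0]'

```text
time_s: 35.08
position: [0.4754, 0.1331, 0.0831]
tcp_rot: [[0.129, 0.002, 0.992], [-0.992, 0.0, 0.129], [0.0, -1.0, 0.002]]
force: [1.1, -0.5, -4.0]
opening: 0.252
```

Emit:
jog_arm --motion '[0,0,0,0,0,0,0,0,0,0,0,0,0,0,0,0,0,0]' --gripper 0.65

```text
time_s: 35.45
position: [0.4751, 0.1334, 0.0831]
tcp_rot: [[0.13, 0.001, 0.992], [-0.992, 0.0, 0.13], [0.0, -1.0, 0.001]]
force: [0.2, 0.0, 0.0]
opening: 0.502
```

Emit:
jog_arm --motion '[0,-25,0,0,0,0,0,-65,0,0,0,0,0,-80,0,0,0,0,0,-80,0,0,0,0]'

```text
time_s: 35.95
position: [0.4756, 0.1334, 0.1639]
tcp_rot: [[0.13, 0.004, 0.992], [-0.992, 0.0, 0.13], [0.0, -1.0, 0.004]]
force: [-0.6, -0.7, -1.1]
opening: 0.647
```

```bash
python3 - <<'E'
from h import *
p,d=bot.capture("scene");cv2.imwrite("pics/s14.png",cv2.resize(p[130:280,180:420,::-1],None,fx=3,fy=3))
x,y=rail(-.094,-.127);print(x,y);go(x,y,.165)
E
```

```text
0.557978989207607 -0.12432529968147403
pos [0.4748 0.1334 0.1629] t 36.0 open 0.651 F [ 0.7 -1.  -0.4]
shift mm [266.3  -2.   49.1] turn [-0.07  9.75 -0.  ]
```

View pics/s14.png

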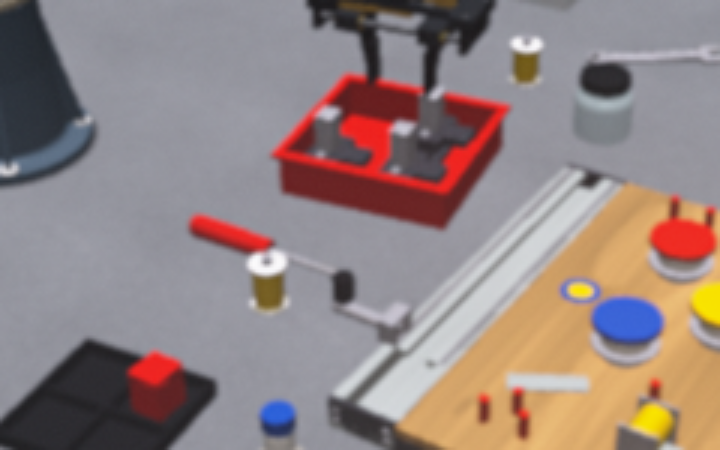

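All three dogs stand in the bin. Now the bolt goes back home.

Emit:
jog_arm --motion '[50,0,9,0,2,0,100,0,18,0,4,0,150,0,28,0,6,0,200,0,37,0,8,0,245,0,45,0,9.7,0,269,0,50,0,9.7,0,269,0,50,0,9.7,0,269,0,50,0,9.7,0]'

```text
time_s: 37.0
position: [0.5579, -0.1252, 0.1618]
tcp_rot: [[-0.038, -0.003, 0.999], [-0.999, 0.002, -0.038], [-0.002, -1.0, -0.003]]
force: [0.1, 0.6, 0.2]
opening: 0.654
```

```bash
python3 - <<'E'
from h import *
go(.559,-.127,.0845)
E
```

```text
pos [ 0.5579 -0.1252  0.1618] t 37.0 open 0.654 F [0.1 0.6 0.2]
shift mm [ 1.9 77.3  1.4] turn [ 0.15  0.1  -0.09]
```

Emit:
jog_arm --motion '[1,30,1,0,0,0,1,60,1,0,0,0,1,78,1,0,0,0,1,78,1,0,0,0,1,78,1,0,0,0]'

```text
time_s: 37.62
position: [0.5606, -0.1277, 0.0853]
tcp_rot: [[-0.039, 0.001, 0.999], [-0.999, -0.0, -0.039], [0.0, -1.0, 0.001]]
force: [-0.4, 0.0, 0.5]
opening: 0.649
```

Emit:
jog_arm --motion '[0,0,0,0,0,0,0,0,0,0,0,0,0,0,0,0,0,0,0,0,0,0,0,0,0,0,0,0,0,0]' --gripper 0.0

```text
time_s: 38.25
position: [0.5609, -0.1281, 0.0847]
tcp_rot: [[-0.04, 0.002, 0.999], [-0.999, -0.0, -0.04], [0.0, -1.0, 0.002]]
force: [1.9, 1.1, 0.5]
opening: 0.244
```

Emit:
jog_arm --motion '[0,0,8,0,0,0,0,0,16,0,0,0,0,0,24,0,0,0,0,0,31,0,0,0,0,0,36,0,0,0,0,0,37,0,0,0,0,0,37,0,0,0,0,0,37,0,0,0]'

```text
time_s: 39.25
position: [0.596, -0.1295, 0.0846]
tcp_rot: [[-0.039, -0.003, 0.999], [-0.999, 0.0, -0.039], [0.0, -1.0, -0.003]]
force: [-4.1, -1.4, 6.5]
opening: 0.238
```

Emit:
jog_arm --motion '[0,0,2,0,0,0,0,0,2,0,0,0,0,0,2,0,0,0]'

```text
time_s: 39.62
position: [0.5961, -0.1294, 0.0846]
tcp_rot: [[-0.038, -0.007, 0.999], [-0.999, 0.001, -0.038], [-0.0, -1.0, -0.007]]
force: [-8.4, -2.6, 8.9]
opening: 0.242
```

Emit:
jog_arm --motion '[0,0,0,0,0,0,0,0,0,0,0,0,0,0,0,0,0,0]' --gripper 0.6

```text
time_s: 40.0
position: [0.5998, -0.1294, 0.0843]
tcp_rot: [[-0.04, 0.001, 0.999], [-0.999, 0.0, -0.04], [-0.0, -1.0, 0.001]]
force: [-0.5, -0.3, -0.2]
opening: 0.496
```

Emit:
jog_arm --motion '[0,-30,0,0,0,0,0,-70,0,0,0,0,0,-120,0,0,0,0,0,-160,0,0,0,0,0,-160,0,0,0,0]'

```text
time_s: 40.62
position: [0.6017, -0.1302, 0.2486]
tcp_rot: [[-0.039, 0.009, 0.999], [-0.999, -0.003, -0.039], [0.003, -1.0, 0.009]]
force: [-0.7, -0.2, -0.0]
opening: 0.598
```

Emit:
jog_arm --motion '[60,0,-20,0,0,0,120,0,-40,0,0,0,180,0,-60,0,0,0,240,0,-80,0,0,0,300,0,-100,0,0,0,350,0,-120,0,0,0,350,0,-120,0,0,0,350,0,-120,0,0,0]'

```text
time_s: 41.62
position: [0.4649, -0.4737, 0.2429]
tcp_rot: [[-0.04, -0.001, 0.999], [-0.999, 0.003, -0.04], [-0.003, -1.0, -0.001]]
force: [-0.7, 0.6, -0.6]
opening: 0.601
```

```bash
python3 - <<'E'
from h import *
p,W=look("t20");binpose(W)
try: bt(W)
except Exception as e: print(e)
roi=(W[...,0]>.5)&(W[...,0]<.65)&(abs(W[...,1]+.12)<.05)
for b in blobs(roi&(W[...,2]>.072)&(W[...,2]<.09),6): print("knob",b[0],np.nanmedian(W[b[3]],0))
roi=(W[...,0]>.3)&(W[...,0]<.57)&(W[...,1]>.03)&(W[...,1]<.32)
for b in blobs(roi&(W[...,2]>.075)&(W[...,2]<.12),6): print("post",b[0],np.nanmedian(W[b[3]],0))
hs=cv2.cvtColor(p,cv2.COLOR_RGB2HSV);r=((hs[...,0]<8)|(hs[...,0]>172))&(hs[...,1]>150)&(W[...,2]>.04)&(W[...,0]>.36)&(W[...,1]<-.2)&(W[...,1]>-.45)&(W[...,0]<.55)
for b in blobs(r,6): print("cap",b[0],np.nanmedian(W[b[3]],0))
p,d=bot.capture("scene");cv2.imwrite("pics/s20.png",p[:,:,::-1])
st()
E
```

```text
bin c [0.4383 0.1727] ang 7.5 [(0, 1, np.float64(0.1006)), (0, -1, np.float64(-0.1006)), (1, 1, np.float64(0.0966)), (1, -1, np.float64(-0.0966))]
bin (array([438.1, 173.4]), array([212.2, 206.6]), 7.46, 1254) tray (array([ 429.7, -338.3]), array([147.8, 150.3]), 4.51, 546)
knob 51 [ 0.59376283 -0.12801916  0.08021932]
post 83 [0.47293395 0.13425687 0.08730784]
post 86 [0.46315663 0.21982528 0.08786225]
post 87 [0.38245674 0.12113262 0.08764151]
cap 167 [ 0.46141642 -0.29818669  0.05034455]
41.725 [ 0.4658 -0.4728  0.2436] 0.597 [0.1 0.4 0.1]
```

View pics/s20.png

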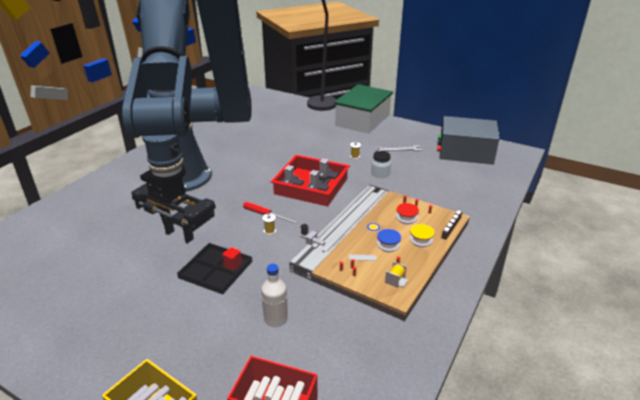

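View pics/t20.png

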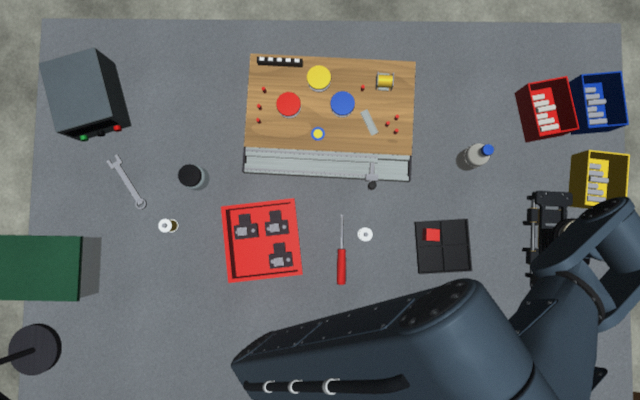

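Both views agree: the rail is empty, there are three dogs in the bin, the cap is in its cell and the knob is home. Nothing else has moved and the arm is clear.

```bash
python3 -c "
from rig import bot
print(bot.hand_in())"
```

```text
the job is handed in; nothing more can be done
None
```

The job is done and handed in at about 42 s. The rail is stripped, and the hand-in call reports no verdict.

**What was there and what I did:** the rail held three dogs, and only the middle one wore a cap. I stood the cap in one cell of the black tray and pulled the stop bolt back to its end stop. Then I slid each dog to the open end, lifted it out into the red bin, and pushed the bolt home against its stop.

**Last checks, from the top camera:**

| Check | Reading | Expected |
|---|---|---|
| Post tops of the three dogs in the bin | z ≈ 87–88 mm, inside the bin outline | 88 mm if upright |
| Cap top | z ≈ 50 mm, in its tray cell | 50 mm if fully down |
| Knob | x = 0.594 m | 0.591 m at the start |

- **Bolt:** the two knob readings used different height cut-offs, so part of that 3 mm gap may be measurement. The return stroke measured 35 mm and ended against the stop.
- **Bin, tray and bystanders:** the bin and tray measured the same as at the start. The bystanders looked unmoved in both views, but I did not measure them.
- **Disturbances:** I saw no knock to the bin or tray and no slackening of the grip. The gripper was clear of everything at hand-in, and no check failed.

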